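Bring the trolley wheel's valve to the top by its spokes

TASK

Turn the yellow trolley wheel by pushing its spokes round, one after another, with the fingertips until its valve stem (the brass one with the red cap) stands straight above the axle, at twelve o'clock, ready for the pump. Touch neither the tyre, which is flat and would creep on its rim, nor the valve. Leave the wheel at rest and its bracket standing where it is, not lifted or shoved, and leave everything else on the bench alone.

Things in the scene. Friction and masses are not known exactly. Their poses are not given: they have to be found in the camera images.
- bracket: Steel stub-axle bracket bolted to a loose oak board (200 x 340 x 27 mm; together about 4.2 kg) lying on the bench; it carries the wheel upright from behind. Origin: centre of the board's underside. x level along the axle, from the wheel's open face (-x side, turned to the robot's right) to the bracket's upright; y level in the plane of the wheel; z up.
- axle (a point): Centre of the wheel on the axle, 202 mm above the board's underside; axes as bracket. On the +x side stands the bracket's upright, 50 mm wide, x = 42 to 50 mm, up to 25 mm above this point. On the -x side the wheel is open: only the axle end with washer and split pin (32 mm across) stands out to x = -37 mm.
- wheel (a joint): Turn of the wheel about its level axle, rad: 0 or any whole turn when the valve is at the top; grows clockwise as seen from the bracket's -x side (top goes to the bracket's -y). No stops either way, does not swing back, stays where it is left; its stiff bearing needs about 0.3 N m, some 5 N at a spoke.
- spokes: Yellow wheel centre: hub 48 mm across, rim of inside radius 88 mm and 40 mm wide, five spokes 12 mm wide whose faces lie at x = -31 / +31 mm by the hub, -25 / +25 mm half-way, -20 / +20 mm at the rim. Their centre lines stand 36, 108, 180, 252, 324 degrees from the valve. Origin on the axle, x along it, z towards the valve, turning with the wheel.
- valve: Valve stem on the inside of the rim, pointing at the hub, in the wheel's middle plane: black foot, brass stem 8 mm thick, red cap 12 mm thick. Origin 72 mm from the axle; it reaches from 88 mm down to 54 mm from the axle. It is mid-way in its gap between two spokes; the other four gaps are empty. Not to be touched.
- tyre: Black tyre, 297 mm in outside diameter, 47 mm wide (x = -23.5 to +23.5 mm), section round about a circle of 125 mm radius; origin at the centre of the wheel. Not to be touched.
- oil: Plastic oil bottle with a white cap standing on the bench, 54 mm across, 165 mm high; origin under its centre. Leave alone.
- pump: Blue hand pump lying on the bench along its x, 360 mm long, 110 mm wide at the black T handle (-x end), 32 mm high; origin at the bench under its middle. Leave alone.
- wrench: Steel spanner lying on the bench beside the board, 190 mm long along its x; origin at the bench under its middle. Leave alone.
- specimen: Fossil jaw in a foam-lined card tray, 190 x 300 mm, 100 mm high in all; origin under its centre. Leave alone.

How it is judged (in metres and radians):
On the way:
1. the fingers push on the spokes (contact force between the fingers and spokes above 1 N), for 0.1 s.
At the end, for the whole second after the job is handed in: The valve stands straight above the axle within 0.12 rad (7 degrees), the wheel at rest; the bracket stands upright within 20 mm of where it was, and the oil bottle, pump, spanner and specimen within 15 mm of where they were (angle between spokes's own z axis and vertical below 0.12 rad and angular speed of spokes below 0.05 rad/s and distance of bracket from where it was at the start of the episode below 0.02 m and angle between bracket's own z axis and vertical below 0.03 rad and distance of each of oil, pump, wrench, specimen from where it was at the start of the episode below 0.015 m and angle between oil's own z axis and vertical below 0.1 rad); the robot touches nothing.
It fails at once if the robot pushes on the tyre (over 1.5 N) (contact force between any of the fingers, the arm and tyre above 1.5 N).
It fails at once if the robot pushes on the valve (over 1.5 N) (contact force between any of the fingers, the arm and valve above 1.5 N).
It fails at once if the bracket is lifted, tipped or shoved along the bench (height (world z) of bracket above 0.012 m or angle between bracket's own z axis and vertical above 0.1 rad or distance of bracket from where it was at the start of the episode above 0.03 m).
It fails at once if the oil bottle, pump, spanner or specimen is disturbed (distance of any of oil, pump, wrench, specimen from where it was at the start of the episode above 0.03 m).
It also fails if it takes over 58 s, if anything falls off the work surface, if the arm or the gripper's body presses on something with over 40 N, if the wrist force passes 120 N, or if a joint passes its speed limit or range.

ROBOT

A 6-joint arm with a two-finger parallel gripper is mounted at the origin on the work surface. World frame = base frame: x ahead of the robot, y to its left, z up, the work surface at z = 0. Lengths are in mm, angles in rad, forces in N, time in s.
With the tool pointing down it reaches from about 300 to 775 mm from the base axis. Payload 14.6 kg.
Tool frame: the origin (TCP) lies on the centre line of the jaws, within the pads' length; the fingertips stand 8 mm ahead of it and the grasp point (between the pads) lies 11 mm behind it; z points along the fingers, y is the direction in which the jaws open and shut (so a half turn about z gives the same grasp; the last joint's range is limited). The gripper opens to 94 mm and grips with 3 to 60 N. Pads are 16 mm wide; open, the fingers measure 119 mm over their backs; the gripper's body (75 mm by 177 mm) begins 78 mm behind the grasp point.
Start: joints at [-1.182, 0.3, 1.521, -0, 1.321, -0.067], TCP at [242.091, -493.843, 213.446] pointing down, gripper open.
Joint ranges: [-3.03, 3.03], [-0.79, 2.21], [0.23, 2.52], [-1.04, 4.18], [0, 3.07], [-2.55, 2.55]. Speed limits (rad/s): [2.22, 2.22, 2.57, 3.14, 3.14, 3.14].

INTERFACE

Orientations are given as [roll, pitch, yaw] about the fixed x, y, z axes, in that order (R = Rz(yaw) Ry(pitch) Rx(roll)).
In Python, from cell import read_state, cams, manip gives the robot as it stands.
- The arm moves only by the shell command python3 -m handwheel 'ROWS' [OPENING] [FORCE]. ROWS is JSON, a list of rows, each a list of 4 numbers: the shift along the tool's x, y, z in m, then the turn about the tool's z in degrees. In form: [[dx, dy, dz, turn], ...]. A call has 1 to 5 rows; each row is the pose to reach, as a shift and turn from the pose measured when the call began, along the tool's axes at that moment; what a row does not reach only later rows make up. A row lasts 1/8 s, in which the tool goes at most 62.5 mm and 10.7 degrees, less where a joint would pass 70% of its speed; a pose out of reach is approached as far as the arm can. A call with a gripper value outside its range is refused whole. OPENING is the closure, from 0 (fully open) to 1 (shut), set as the call begins (- or left out, the last holds). The fingers move at their own pace and stop on an object; FORCE is the grip in N (left out, the last holds). Time passes only in rows, so rows that repeat a pose let the fingers close. It gives the time, the measured TCP pose, the force and the opening at its end, in the units of the state.
- read_state(): the state, without advancing time (a new reading comes with each control period).
- cams.camera(name): name is "scene" or "side" or "wrist"; returns the picture (480x640x3 uint8, red, green, blue); there is no depth.
- cams.get_calibration(name): a dict with "vertical_fov" (degrees; the focal length in pixels is half the picture's height over the tangent of half this angle, whatever the lens; pixels are square), "cx", "cy" (the principal point, pixels), "R" (3x3) and "t" (3): a world point X has camera coordinates R X + t. Camera axes: x right, y down, z forward; pixel columns grow to the right and rows downward; lengths in mm; the calibration is good to about 2 mm. A picture is of the moment at which its call begins: read the wrist's pose just before it. get_calibration takes no time and is no camera call; for the wrist camera it gives the pose at the moment of the call.
- manip.sign_off(): hands the job in, once; it reports no verdict.
The state is a dict: "clock": time; "joints": joint angles; "qd": joint speeds; "effort": joint torques, N m; "eef_pos": TCP position; "eef_rot": TCP orientation; "wrist_force": force on the tool from outside, world axes, zero at the start; "moment": the same for the moment, N m; "finger_gap": finger opening in mm.
Only numpy, scipy, OpenCV 4.12 (cv2) and the standard library are available. Lean on these libraries where they do the work, as an engineer would, in place of code of your own. Each camera call takes 0.05 s, during which the arm holds its last target. There are 200 camera calls.

## Working session

There is one attempt and no reset: what is moved stays moved. The work goes in short steps, Python scripts to look and compute and a shell command to move; the robot and the scene stay as the last step left them, time stands still between calls to the robot, and variables do not carry over. Pictures are saved under pics/ and viewed, about 8 in all and at most 12, crops included, and the job is handed in when it is done.

```bash
ls; mkdir -p pics; python3 - <<'E'
from cell import read_state, cams, manip
import cv2,numpy as np
s=read_state(); print(s)
for n in ("scene","side","wrist"):
    c=cams.get_calibration(n); print(n,{k:np.round(np.array(v),3).tolist() for k,v in c.items()})
    im=cams.camera(n); cv2.imwrite(f"pics/{n}0.png",im[:,:,::-1])
E
```

```text
pics
{'clock': 0.0, 'joints': array([-1.18163316e+00,  3.00456625e-01,  1.52158331e+00,  5.73255573e-06,
        1.32068589e+00, -6.66284180e-02]), 'qd': array([ 8.68090869e-05,  2.69595526e-03,  1.05508778e-03, -3.35135016e-04,
       -2.10857687e-03,  2.48112622e-03]), 'effort': array([-7.69614617e-04, -5.31814742e+01, -3.52738738e+01,  7.06952135e-02,
        2.44734687e-02, -1.14033664e-04]), 'eef_pos': array([ 241.98450621, -493.62693207,  212.89332096]), 'eef_rot': array([-3.14046237e+00, -8.09858541e-05,  4.55790122e-01]), 'wrist_force': array([ 0.61826596, -0.03763274,  0.03950189]), 'moment': array([ 0.00287767, -0.01874447,  0.05875656]), 'finger_gap': 94.03018343414136}
scene {'vertical_fov': 51.141, 'cx': 314.757, 'cy': 235.614, 'R': [[0.448, 0.894, 0.016], [0.689, -0.334, -0.643], [-0.57, 0.299, -0.765]], 't': [-323.026, -254.436, 1427.818]}
side {'vertical_fov': 44.027, 'cx': 312.865, 'cy': 231.054, 'R': [[-0.825, -0.565, 0.004], [-0.453, 0.657, -0.603], [0.338, -0.5, -0.797]], 't': [489.272, 335.925, 1214.615]}
wrist {'vertical_fov': 65.144, 'cx': 318.315, 'cy': 236.473, 'R': [[0.439, -0.899, -0.001], [-0.864, -0.422, 0.276], [-0.248, -0.12, -0.961]], 't': [-550.21, -28.44, 392.306]}
```

View pics/scene0.png

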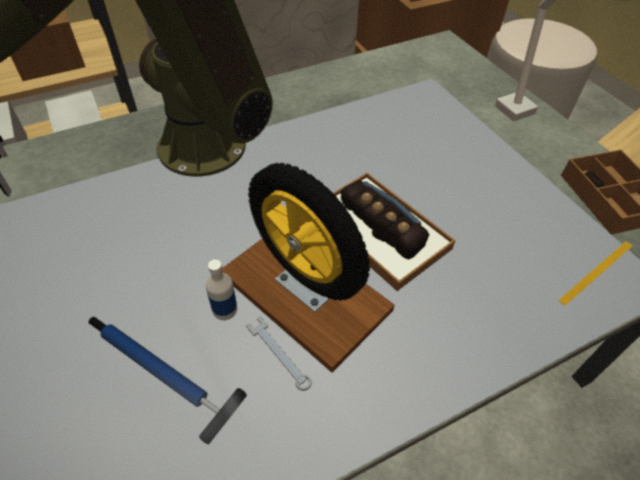

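View pics/side0.png

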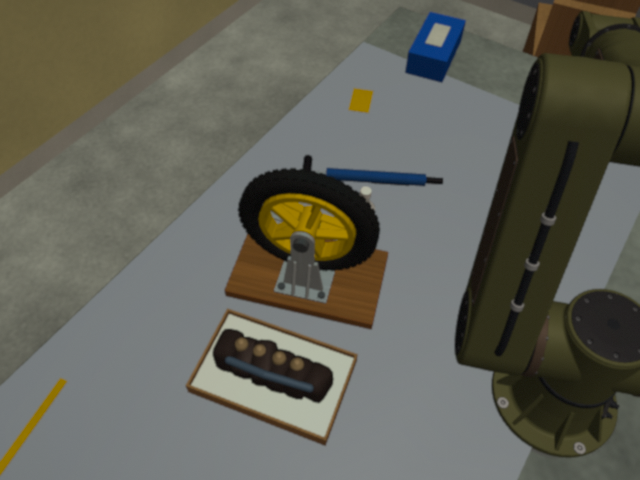

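Scene: the wheel's hub sits near (293,241) and the board corners are about (228,268), (333,364), (393,308). Side: the bracket's back is at (302,243) and the board corners are about (227,293), (373,324), (388,252). Next I'll work out the board pose and zoom in on the wheel.

```bash
cat > h.py <<'E'
import numpy as np, cv2
from cell import read_state, cams, manip
def cal(n):
    c=cams.get_calibration(n); R=np.array(c["R"]);t=np.array(c["t"]); f=240/np.tan(np.radians(c["vertical_fov"]/2))
    return R,t,f,c["cx"],c["cy"]
def ray(C,p):
    R,t,f,cx,cy=C; d=R.T@np.array([(p[0]-cx)/f,(p[1]-cy)/f,1]); return -R.T@t,d/np.linalg.norm(d)
def onplane(C,p,n,q):
    o,d=ray(C,p); n=np.array(n,float); return o+d*(n@(np.array(q)-o))/(n@d)
def proj(C,X):
    R,t,f,cx,cy=C; c=R@np.array(X,float)+t; return np.array([cx+f*c[0]/c[2],cy+f*c[1]/c[2]])
def tri(C1,p1,C2,p2):
    o1,d1=ray(C1,p1);o2,d2=ray(C2,p2)
    A=np.stack([d1,-d2],1); s=np.linalg.lstsq(A,o2-o1,rcond=None)[0]
    a,b=o1+s[0]*d1,o2+s[1]*d2; return (a+b)/2,np.linalg.norm(a-b)
E
python3 - <<'E'
from h import *
S,D=cal("scene"),cal("side")
for n,C,ps in (("scene",S,[(228,268),(333,364),(393,308)]),("side",D,[(227,293),(373,324),(388,252)])):
    print(n)
    for p in ps: print(np.round(onplane(C,p,[0,0,1],[0,0,27]),1))
# bottle cap / pump for reference
print("oil",onplane(S,(216,267),[0,0,1],[0,0,165]), "specimen corners",[np.round(onplane(S,p,[0,0,1],[0,0,30])) for p in [(453,240),(398,286),(368,175)]])
a=cv2.imread("pics/scene0.png")[150:310,235:385]; b=cv2.imread("pics/side0.png")[155:285,225:395]
a=cv2.resize(a,(390,416),interpolation=cv2.INTER_CUBIC); b=cv2.resize(b,(408,312),interpolation=cv2.INTER_CUBIC)
o=np.zeros((416,798,3),np.uint8); o[:,:390]=a; o[:312,390:]=b
o=np.clip(o*1.3,0,255).astype(np.uint8)
cv2.imwrite("pics/zoom0.png",o)
E
```

```text
scene
[458.2 -85.5  27. ]
[765.5  17.   27. ]
[709.  190.5  27. ]
side
[689.3 199.1  27. ]
[380.4  80.9  27. ]
[ 449.  -102.3   27. ]
oil [ 548.77572601 -126.02964494  165.        ] specimen corners [array([614., 417.,  30.]), array([668., 229.,  30.]), array([335., 349.,  30.])]
```

View pics/zoom0.png

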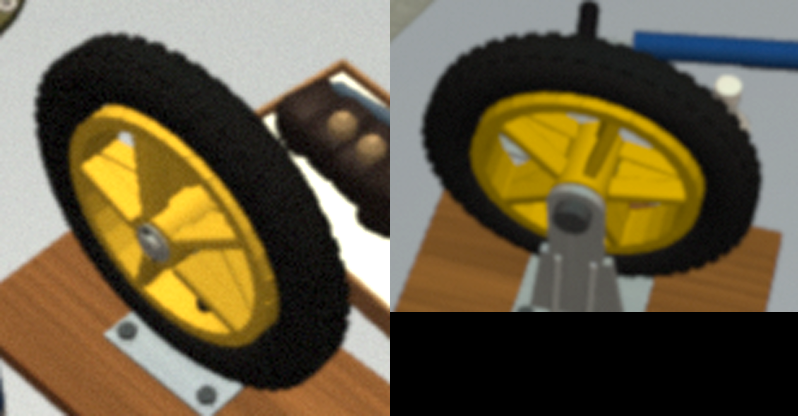

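```bash
python3 - <<'E'
from h import *
S,D=cal("scene"),cal("side")
A=onplane(S,(293.5,242.3),[0,0,1],[0,0,202]); print("axle end",A)
for yaw in (108,110,112):
    ya=np.radians(yaw); ex=np.array([np.cos(ya),np.sin(ya),0]); ey=np.array([-np.sin(ya),np.cos(ya),0])
    ax=A+37*ex; C=np.array([575,50,0]); print(yaw,"axle",ax,"in board",(ax-C)@ex,(ax-C)@ey)
    def ang(cam,p,xo):
        P=onplane(cam,p,ex,ax+xo*ex)-ax; return np.round([np.degrees(np.arctan2(-P@ey,P[2])),np.hypot(P@ey,P[2])],1)
    z=lambda u,v:(235+u/2.6,150+v/2.6); y=lambda u,v:(225+(u-390)/2.4,155+v/2.4)
    print("foot",ang(S,z(203,303),0),"side red",ang(D,y(640,205),0))
    # spokes open-face tips at rim x=-20
    for p in [(125,150),(215,187),(243,240),(140,285),(85,160),(230,335)]: print("sp",p,ang(S,z(*p),-22))
    print("tips side",[ang(D,y(*p),22) for p in [(505,128),(605,130),(680,192)]])
    im=cv2.imread("pics/scene0.png")
E
```

```text
axle end [585.76707021  19.46154255 202.        ]
108 axle [574.33344142  54.65063365 202.        ] in board 4.628993369006609 -0.8031899473481422
foot [170.   96.5] side red [-120.4   58.9]
sp (125, 150) [-40.3  66.7]
sp (215, 187) [29.2 96.7]
sp (243, 240) [54.6 91.8]
sp (140, 285) [-161.6  103.5]
sp (85, 160) [-87.8  90.6]
sp (230, 335) [134.1  93.7]
tips side [array([44., 87.]), array([-15.4,  93.1]), array([-70.3,  94.7])]
110 axle [573.1123249   54.23016952 202.        ] in board 4.620681986691912 0.3270311734412814
foot [169.7  97.7] side red [-123.3   58.7]
sp (125, 150) [-37.6  67.2]
sp (215, 187) [29.4 94.1]
sp (243, 240) [56.2 88. ]
sp (140, 285) [-162.2  100.9]
sp (85, 160) [-84.2  86.6]
sp (230, 335) [136.6  95.8]
tips side [array([43.4, 89.8]), array([-14.2,  91.5]), array([-72.2,  90.9])]
112 axle [571.90662625  53.76734517 202.        ] in board 4.651819815724867 1.456853857121206
foot [169.4  98.9] side red [-126.    58.7]
sp (125, 150) [-35.1  67.7]
sp (215, 187) [29.7 91.6]
sp (243, 240) [57.8 84.6]
sp (140, 285) [-162.7   98.5]
sp (85, 160) [-80.6  83.3]
sp (230, 335) [138.9  98. ]
tips side [array([42.8, 92.8]), array([-13. ,  90.1]), array([-74.2,  87.4])]
```

View pics/wrist0.png

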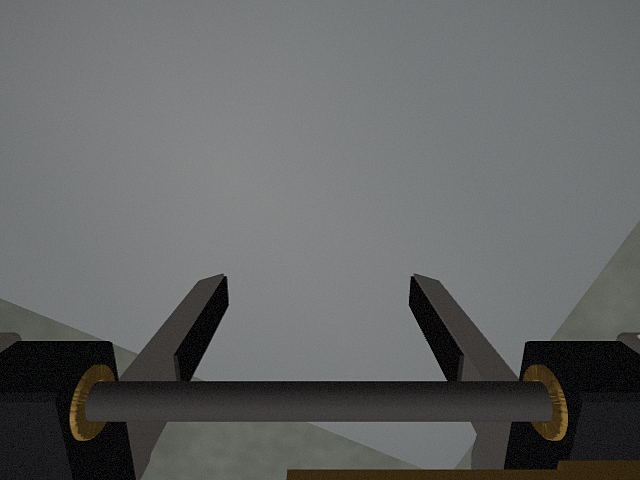

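Wrist view: black pads, tips near (228,278) and (411,278), stand proud of the grey fingers and end about (176,355). I'll work out how long and thick they are, because that decides how a downward tool can pass the tyre.

```bash
python3 - <<'E'
from h import *
from scipy.spatial.transform import Rotation as Ro
s=read_state(); W=cal("wrist"); T=Ro.from_euler('xyz',s['eef_rot']).as_matrix(); p=np.array(s['eef_pos'])
R,t=W[0],W[1]; print("cam in tool",T.T@(-R.T@t-p)); print("cam axes in tool\n",np.round(R@T,3))
for sg,pts in ((1,[(228,278),(228,303),(176,355),(181,381),(411,278)]),(-1,[(228,278),(176,355),(411,278),(409,303),(463,355),(459,381)])):
    for q in pts:
        X=onplane(W,q,T[:,1],p+T[:,1]*47*sg); print(sg,q,np.round(T.T@(X-p),1))
im=cv2.imread("pics/wrist0.png")[255:455,110:300]
im=np.clip(cv2.resize(im,None,fx=3,fy=3,interpolation=cv2.INTER_CUBIC).astype(float)*2,0,255).astype(np.uint8)
cv2.imwrite("pics/finger0.png",im)
E
```

```text
cam in tool [  79.85736842    0.67034634 -171.60929914]
cam axes in tool
 [[-0.002  1.    -0.   ]
 [-0.961 -0.002 -0.276]
 [-0.276 -0.     0.961]]
1 (228, 278) [ 153.3   47.  -350.7]
1 (228, 303) [ 165.6   47.  -347.1]
1 (176, 355) [ 150.5   47.  -278.3]
1 (181, 381) [ 161.4   47.  -279.7]
1 (411, 278) [ 7.9 47.   3.4]
-1 (228, 278) [  4.3 -47.   12.7]
-1 (176, 355) [  7.2 -47.  -61.8]
-1 (411, 278) [ 153.9  -47.  -351.7]
-1 (409, 303) [ 168.2  -47.  -352.1]
-1 (463, 355) [ 151.8  -47.  -280. ]
-1 (459, 381) [ 162.3  -47.  -280.7]
```

View pics/finger0.png

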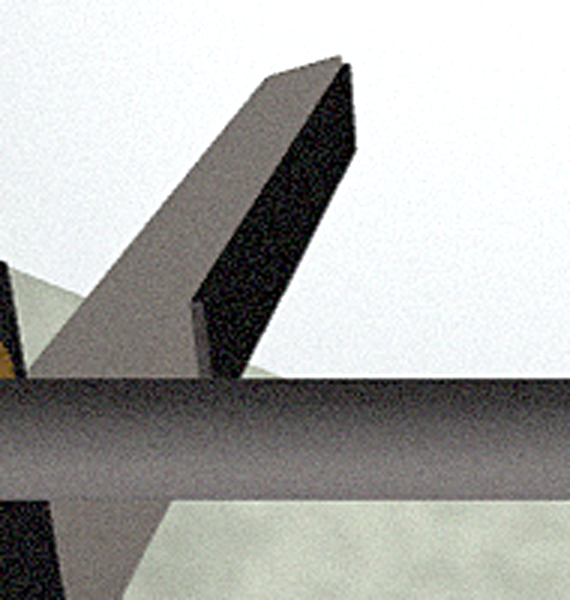

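Tool-down, the body sits over the tyre, so only the finger ends reach the spokes. A slight lean of the tool towards the wheel would help a lot. I'll check cheaply what the arm does at the inner limit of its reach, in the clear area on its right.

```bash
python3 -m handwheel '[[0,-0.06,0,0],[0,-0.12,0,0],[0,-0.18,0,0],[0,-0.24,0,0],[0,-0.27,0,0]]' 1; python3 -m handwheel '[[0,-0.04,0,0],[0,-0.08,0,0],[0,-0.12,0,0]]'; python3 -c "
from h import *
s=read_state();print({k:np.round(s[k],3) for k in('joints','eef_pos','eef_rot')})"
```

```text
clock: 0.78
eef_pos: [122.4, -249.3, 213.0]
eef_rot: [-3.141, 0.0, 0.456]
wrist_force: [-0.8, -0.3, 0.2]
finger_gap: 47.3
clock: 1.15
eef_pos: [69.1, -140.3, 212.8]
eef_rot: [-3.141, 0.0, 0.456]
wrist_force: [-0.1, 0.1, 1.3]
finger_gap: 17.2
{'joints': array([-1.349, -0.767,  2.361, -0.   ,  1.548, -0.235]), 'eef_pos': array([  69.128, -140.304,  212.805]), 'eef_rot': array([-3.141,  0.   ,  0.456])}
```

```bash
python3 -m handwheel '[[0,-0.03,0,0],[0,-0.06,0,0],[0,-0.06,0,0]]';  python3 -c "
from h import *
s=read_state();print({k:np.round(s[k],3) for k in('joints','eef_pos','eef_rot')})"
```

```text
clock: 1.52
eef_pos: [62.8, -127.3, 207.9]
eef_rot: [-3.109, 0.0, 0.456]
wrist_force: [0.1, 0.2, -0.0]
finger_gap: 0.4
{'joints': array([-1.358, -0.787,  2.379, -0.008,  1.582, -0.243]), 'eef_pos': array([  62.835, -127.275,  207.93 ]), 'eef_rot': array([-3.109,  0.   ,  0.456])}
```

Pushing past the inner limit leans the tool towards the robot, roughly the wheel's +x, and the lean stays. I'll ratchet it.

```bash
python3 -m handwheel '[[0,-0.06,0,0],[0,-0.12,0,0],[0,-0.18,0,0]]'; python3 -m handwheel '[[0,-0.06,0,0],[0,-0.12,0,0],[0,-0.18,0,0],[0,-0.24,0,0],[0,-0.3,0,0]]';  python3 -c "
from h import *
s=read_state();print({k:np.round(s[k],3) for k in('joints','eef_pos','eef_rot')})"
```

```text
clock: 1.9
eef_pos: [57.8, -115.1, 197.3]
eef_rot: [-3.065, 0.001, 0.457]
wrist_force: [0.6, 0.6, 0.7]
finger_gap: 0.2
clock: 2.52
eef_pos: [58.6, -99.2, 184.3]
eef_rot: [-3.021, 0.003, 0.457]
wrist_force: [-0.1, -0.2, 0.4]
finger_gap: 0.4
{'joints': array([-1.3  , -0.789,  2.436, -0.026,  1.612, -0.185]), 'eef_pos': array([ 58.558, -99.232, 184.302]), 'eef_rot': array([-3.021e+00,  3.000e-03,  4.570e-01])}
```

```bash
python3 -m handwheel '[[0,0.03,-0.05,0],[0,0.06,-0.1,0],[0,0.09,-0.15,0],[0,0.12,-0.2,0],[0,0.14,-0.24,0]]'; python3 -m handwheel '[[0,-0.04,-0.04,0],[0,-0.08,-0.08,0],[0,-0.12,-0.12,0],[0,-0.16,-0.16,0]]'; python3 -m handwheel '[[0,-0.04,-0.04,0],[0,-0.08,-0.08,0],[0,-0.12,-0.12,0]]';  python3 -c "
from h import *
s=read_state();print({k:np.round(s[k],3) for k in('joints','eef_pos','eef_rot')})"
```

```text
clock: 3.15
eef_pos: [134.2, -250.6, 407.0]
eef_rot: [-3.021, 0.003, 0.457]
wrist_force: [1.3, 0.6, 0.8]
finger_gap: 0.6
clock: 3.65
eef_pos: [72.7, -123.6, 586.3]
eef_rot: [-3.022, 0.003, 0.458]
wrist_force: [-0.8, -0.6, -0.2]
finger_gap: 0.5
clock: 4.03
eef_pos: [26.7, -27.8, 721.0]
eef_rot: [-3.022, 0.004, 0.459]
wrist_force: [-0.7, -0.5, 0.7]
finger_gap: 0.4
{'joints': array([-1.487, -0.448,  0.927, -0.129,  2.769, -0.494]), 'eef_pos': array([ 26.696, -27.789, 720.982]), 'eef_rot': array([-3.022,  0.004,  0.459])}
```

```bash
python3 -m handwheel '[[0,0.038,0.048,0],[0,0.076,0.096,0],[0,0.114,0.144,0],[0,0.152,0.192,0],[0,0.19,0.24,0]]'|grep -v w; python3 -m handwheel '[[0,0.04,0.04,0],[0,0.08,0.08,0],[0,0.12,0.12,0],[0,0.14,0.144,0]]'|grep eef; python3 -m handwheel '[[0,-0.06,0,0],[0,-0.12,0,0],[0,-0.18,0,0]]'|grep eef; python3 -m handwheel '[[0,-0.06,0,0],[0,-0.12,0,0],[0,-0.18,0,0]]'|grep eef;  python3 -c "
from h import *
s=read_state();print({k:np.round(s[k],3) for k in('clock','joints','eef_pos','eef_rot')})"
```

```text
clock: 4.65
eef_pos: [97.5, -172.2, 458.2]
eef_rot: [-3.023, 0.004, 0.46]
finger_gap: 0.5
eef_pos: [151.8, -282.0, 296.2]
eef_rot: [-3.02, 0.003, 0.46]
eef_pos: [72.0, -120.3, 317.8]
eef_rot: [-3.019, 0.003, 0.461]
eef_pos: [70.8, -73.3, 353.2]
eef_rot: [-2.98, 0.013, 0.461]
{'clock': np.float64(5.9), 'joints': array([-1.127, -0.789,  2.062, -0.018,  2.03 , -0.023]), 'eef_pos': array([ 70.818, -73.277, 353.17 ]), 'eef_rot': array([-2.98 ,  0.013,  0.461])}
```

Tilt is now 0.16 rad in the right direction, but the inner limit is running into the robot's own column. I'll continue at the outer limit on the left side, where the outward lean points the same way (about 110°). Waypoints next.

```bash
cat >> h.py <<'E'
from scipy.spatial.transform import Rotation as Ro
def pose():
    s=read_state(); return np.array(s['eef_pos']),Ro.from_euler('xyz',s['eef_rot']).as_matrix()
def legs(wps):
    p,T=pose()
    for w,turn in wps:
        d=T.T@(np.array(w)-p)/1000; print(w,np.round(d,3),"rows>=",np.ceil(np.linalg.norm(d)/.0624),"turn",turn)
        p=np.array(w,float); T=T@Ro.from_euler('z',turn,degrees=True).as_matrix()
def show():
    s=read_state(); p,T=pose(); z=T[:,2]; y=T[:,1]
    print("t",round(float(s['clock']),2),"q",np.round(s['joints'],2),"p",np.round(p,1),"tilt",round(np.degrees(np.arccos(-z[2])),1),"az",round(np.degrees(np.arctan2(z[1],z[0])),1),"y az",round(np.degrees(np.arctan2(y[1],y[0])),1),"F",np.round(s['wrist_force'],1),"gap",round(float(s['finger_gap']),1))
E
python3 -c "
from h import *
show(); legs([((300,-150,450),-50),((350,150,450),-34),((100,450,450),0),((-100,620,400),0)])"
```

```text
t 5.9 q [-1.13 -0.79  2.06 -0.02  2.03 -0.02] p [ 70.8 -73.3 353.2] tilt 9.3 az 121.0 y az -63.7 F [ 0.3 -0.3  0.1] gap 0.8
(300, -150, 450) [ 0.17   0.153 -0.125] rows>= 5.0 turn -50
(350, 150, 450) [ 0.301 -0.02   0.037] rows>= 5.0 turn -34
(100, 450, 450) [ 0.363 -0.129  0.062] rows>= 7.0 turn 0
(-100, 620, 400) [ 0.218 -0.126  0.09 ] rows>= 5.0 turn 0
```

```bash
python3 -m handwheel '[[0.034,0.031,-0.025,-10],[0.068,0.061,-0.05,-20],[0.102,0.092,-0.075,-30],[0.136,0.122,-0.1,-40],[0.17,0.153,-0.125,-50]]' |grep eef; python3 -m handwheel '[[0.06,-0.004,0.007,-7],[0.12,-0.008,0.014,-14],[0.18,-0.012,0.021,-21],[0.24,-0.016,0.028,-28],[0.3,-0.02,0.037,-34]]' |grep eef;  python3 -c "
from h import *
show(); legs([((100,450,450),0),((-100,620,400),0)])"
```

```text
eef_pos: [302.3, -150.2, 450.0]
eef_rot: [-3.027, -0.116, 1.333]
eef_pos: [349.7, 151.6, 450.4]
eef_rot: [-3.113, -0.16, 1.935]
t 7.15 q [ 0.21 -0.13  1.46  0.16  1.86 -0.12] p [349.7 151.6 450.4] tilt 9.3 az 121.0 y az 21.1 F [1.  0.3 1. ] gap 0.2
(100, 450, 450) [ 0.363 -0.125  0.063] rows>= 7.0 turn 0
(-100, 620, 400) [ 0.219 -0.124  0.09 ] rows>= 5.0 turn 0
```

```bash
python3 -m handwheel '[[0.052,-0.018,0.009,0],[0.104,-0.036,0.018,0],[0.156,-0.054,0.027,0],[0.208,-0.072,0.036,0],[0.26,-0.09,0.045,0]]' |grep eef; python3 -m handwheel '[[0.05,-0.025,0.015,0],[0.1,-0.05,0.03,0],[0.15,-0.08,0.045,0],[0.2,-0.11,0.07,0],[0.22,-0.13,0.09,0]]' |grep eef;python3 -m handwheel '[[0.06,0.01,0,0],[0.12,0.02,0,0],[0.18,0.03,0,0],[0.24,0.04,0,0]]' |grep eef; python3 -m handwheel '[[0.06,0.01,0,0],[0.12,0.02,0,0],[0.18,0.03,0,0]]' |grep eef;  python3 -c "
from h import *
show()"
```

```text
eef_pos: [168.8, 366.6, 449.8]
eef_rot: [-3.113, -0.16, 1.935]
eef_pos: [-40.2, 536.4, 398.2]
eef_rot: [-3.112, -0.159, 1.937]
eef_pos: [-80.0, 733.3, 430.5]
eef_rot: [-3.111, -0.158, 1.937]
eef_pos: [-99.7, 785.9, 402.4]
eef_rot: [-3.121, -0.2, 1.937]
t 9.28 q [1.62 0.87 0.23 0.08 1.85 1.29] p [-99.7 785.9 402.4] tilt 11.5 az 116.9 y az 21.2 F [ 0.4 -0.6  0.7] gap 0.5
```

```bash
python3 -m handwheel '[[0.06,0.01,0,0],[0.12,0.02,0,0],[0.18,0.03,0,0]]' |grep eef;python3 -m handwheel '[[0.06,0.01,-0.02,0],[0.12,0.02,-0.04,0],[0.18,0.03,-0.06,0]]' |grep eef; python3 -m handwheel '[[0.06,0.01,-0.02,0],[0.12,0.02,-0.04,0],[0.18,0.03,-0.06,0]]' |grep eef;  python3 -m handwheel '[[0.05,0.01,-0.04,0],[0.1,0.02,-0.08,0],[0.15,0.03,-0.12,0]]' |grep eef; python3 -c "
from h import *
show()"
```

```text
eef_pos: [-113.5, 812.5, 375.3]
eef_rot: [-3.131, -0.243, 1.936]
eef_pos: [-120.2, 817.9, 387.7]
eef_rot: [-3.141, -0.287, 1.936]
eef_pos: [-125.7, 821.7, 402.7]
eef_rot: [3.134, -0.329, 1.936]
eef_pos: [-120.4, 802.3, 456.1]
eef_rot: [3.124, -0.372, 1.937]
t 10.78 q [1.65 0.81 0.23 0.09 1.73 1.31] p [-120.4  802.3  456.1] tilt 21.3 az 108.2 y az 20.6 F [-0.2 -0.3 -0.8] gap 0.3
```

```bash
python3 -m handwheel '[[0,-0.06,0,0],[0,-0.12,0,0],[0,-0.18,0,0],[0.04,-0.18,-0.02,0],[0.08,-0.18,-0.04,0]]' |grep eef;python3 -m handwheel '[[0.06,0,-0.02,0],[0.12,0,-0.04,0],[0.18,0,-0.06,0]]' |grep eef; python3 -m handwheel '[[0.06,0,-0.02,0],[0.12,0,-0.04,0],[0.18,0,-0.06,0]]' |grep eef;  python3 -m handwheel '[[0.05,0,-0.03,0],[0.1,0,-0.06,0],[0.15,0,-0.09,0]]' |grep eef;python3 -m handwheel '[[0.05,0,-0.03,0],[0.1,0,-0.06,0],[0.15,0,-0.09,0]]' |grep eef;python3 -m handwheel '[[0.05,0,-0.03,0],[0.1,0,-0.06,0],[0.15,0,-0.09,0]]' |grep eef; python3 -c "
from h import *
show()"
```

```text
eef_pos: [-293.8, 750.4, 480.1]
eef_rot: [3.124, -0.404, 1.938]
eef_pos: [-293.6, 752.4, 498.1]
eef_rot: [3.124, -0.45, 1.939]
eef_pos: [-293.1, 752.1, 517.5]
eef_rot: [3.124, -0.494, 1.94]
eef_pos: [-286.8, 735.0, 558.0]
eef_rot: [3.124, -0.538, 1.94]
eef_pos: [-280.0, 716.6, 596.3]
eef_rot: [3.123, -0.582, 1.941]
eef_pos: [-272.8, 697.0, 633.0]
eef_rot: [3.123, -0.625, 1.942]
t 13.28 q [1.89 0.59 0.24 0.01 1.69 1.53] p [-272.8  697.   633. ] tilt 35.8 az 109.5 y az 20.7 F [-0.3 -0.3 -0.2] gap 0.5
```

```bash
python3 -c "
from h import *
legs([((-50,550,560),0),((180,370,500),0),((330,100,480),0),((430,-150,450),0),((640,-190,420),0)])"
```

```text
(-50, 550, 560) [-0.219  0.155 -0.065] rows>= 5.0 turn 0
(180, 370, 500) [-0.239  0.151 -0.095] rows>= 5.0 turn 0
(330, 100, 480) [-0.26   0.045 -0.162] rows>= 5.0 turn 0
(430, -150, 450) [-0.236  0.005 -0.133] rows>= 5.0 turn 0
(640, -190, 420) [-0.11   0.182 -0.039] rows>= 4.0 turn 0
```

```bash
python3 -m handwheel '[[-0.044,0.031,-0.013,0],[-0.088,0.062,-0.026,0],[-0.132,0.093,-0.039,0],[-0.176,0.124,-0.052,0],[-0.22,0.155,-0.065,0]]' |grep eef_p;python3 -m handwheel '[[-0.048,0.03,-0.019,0],[-0.096,0.06,-0.038,0],[-0.144,0.09,-0.057,0],[-0.192,0.12,-0.076,0],[-0.24,0.15,-0.095,0]]' |grep eef_p;python3 -c "
from h import *
show();legs([((330,100,480),0),((430,-150,450),0),((640,-190,420),0)])"
```

```text
eef_pos: [-60.5, 555.3, 562.5]
eef_pos: [169.8, 372.9, 501.3]
t 14.53 q [ 0.69 -0.3   1.58  0.58  1.61  0.42] p [169.8 372.9 501.3] tilt 35.9 az 109.4 y az 20.7 F [ 0.2  0.3 -0.2] gap 0.3
(330, 100, 480) [-0.266  0.053 -0.165] rows>= 6.0 turn 0
(430, -150, 450) [-0.236  0.005 -0.133] rows>= 5.0 turn 0
(640, -190, 420) [-0.11   0.182 -0.039] rows>= 4.0 turn 0
```

```bash
python3 -m handwheel '[[-0.052,0.01,-0.033,0],[-0.104,0.02,-0.066,0],[-0.156,0.03,-0.099,0],[-0.208,0.04,-0.132,0],[-0.26,0.05,-0.16,0]]' |grep eef_p;python3 -m handwheel '[[-0.048,0.001,-0.028,0],[-0.096,0.002,-0.056,0],[-0.144,0.003,-0.084,0],[-0.192,0.004,-0.112,0],[-0.24,0.005,-0.135,0]]' |grep eef_p;python3 -m handwheel '[[-0.027,0.046,-0.01,0],[-0.055,0.091,-0.02,0],[-0.082,0.136,-0.03,0],[-0.11,0.18,-0.04,0],[-0.11,0.18,-0.04,0]]' |grep eef_p; python3 - <<'E'
from h import *
show()
c=cal("wrist"); im=cams.camera("wrist"); cv2.imwrite("pics/w1.png",im[:,:,::-1]); np.savez("w1.npz",R=c[0],t=c[1],f=c[2],cx=c[3],cy=c[4])
im=cams.camera("scene"); cv2.imwrite("pics/s1.png",im[:,:,::-1])
E
```

```text
eef_pos: [323.1, 106.9, 480.1]
eef_pos: [425.1, -148.9, 449.0]
eef_pos: [631.5, -189.0, 416.1]
t 16.4 q [-0.5   0.91  0.23  0.61  2.4  -0.49] p [ 631.5 -189.   416.1] tilt 36.0 az 109.5 y az 20.6 F [-4.9  7.8  7.8] gap 0.6
```

View pics/w1.png

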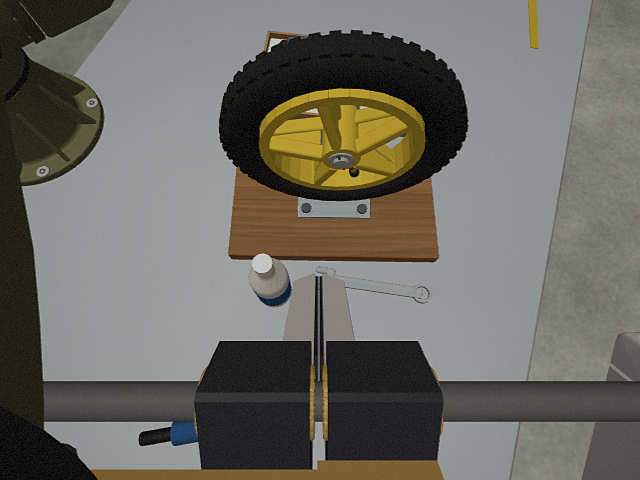

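Wrist view: hub end at (342,159). The valve, with its dark foot and red cap, shows at about (354,172), just below the hub and a little right, so it is near six o'clock. The bottle is at (265,280) and the spanner at (370,285).

```bash
python3 - <<'E'
from h import *
S=cal("scene"); z=np.load("w1.npz"); W=(z["R"],z["t"],float(z["f"]),float(z["cx"]),float(z["cy"]))
im=cv2.imread("pics/w1.png"); hsv=cv2.cvtColor(im,cv2.COLOR_BGR2HSV)
E,err=tri(W,(342.5,159),S,(293.5,242.3)); print("axle end tri",E,err)
# board corners
cs=[onplane(W,p,[0,0,1],[0,0,27]) for p in [(229,257),(438,258)]]
print(np.round(cs,1)); d=cs[1]-cs[0]; print("len",np.linalg.norm(d),"az",np.degrees(np.arctan2(d[1],d[0])))
ya=np.radians(110); 
for yaw in (109,111):
    ya=np.radians(yaw);ex=np.array([np.cos(ya),np.sin(ya),0]); ey=np.array([-np.sin(ya),np.cos(ya),0])
    ax=E+37*ex; ax[2]=202
    def ang(cam,p,xo):
        P=onplane(cam,p,ex,ax+xo*ex)-ax; return np.round([np.degrees(np.arctan2(-P@ey,P[2])),np.hypot(P@ey,P[2])],1)
    print("valve",[ang(W,p,0) for p in[(354,172),(351,165)]], "spokes",[ang(W,p,-22) for p in [(342,105),(415,126),(275,147)]])
    for a in range(0,360,30):
        pass
ex=np.array([np.cos(np.radians(110)),np.sin(np.radians(110)),0]);ey=np.array([-ex[1],ex[0],0]);ax=E+37*ex;ax[2]=202;print("axle",ax)
v=cv2.resize(im[70:215,210:480],None,fx=2.9,fy=2.9,interpolation=cv2.INTER_CUBIC)
for a in range(0,360,10):
    P=ax-23*ex*0-20*ex+88*(-np.sin(np.radians(a))*ey+np.array([0,0,np.cos(np.radians(a))])); q=(proj(W,P)-[210,70])*2.9
    cv2.circle(v,tuple(int(i) for i in q),2,(0,0,255) if a%30 else (255,0,0),-1)
for th in [168]:
  for k in (36,108,180,252,324):
    for r in range(30,89,8):
      a=np.radians(th+k); P=ax-np.interp(r,[24,56,88],[31,25,20])*ex+r*(-np.sin(a)*ey+np.array([0,0,np.cos(a)])); q=(proj(W,P)-[210,70])*2.9; cv2.circle(v,tuple(int(i) for i in q),2,(255,0,255),-1)
  for r in (54,72,88):
      a=np.radians(th); P=ax+r*(-np.sin(a)*ey+np.array([0,0,np.cos(a)])); q=(proj(W,P)-[210,70])*2.9; cv2.circle(v,tuple(int(i) for i in q),3,(0,255,0),-1)
cv2.imwrite("pics/ov1.png",v)
E
```

```text
axle end tri [588.1277859   18.22035853 204.84259583] 0.6297170074571735
[[ 455.  -108.3   27. ]
 [ 768.1    8.7   27. ]]
len 334.26409151054975 az 20.49814169412641
valve [array([165.4,  95.7]), array([166.3,  75. ])] spokes [array([-4.6, 82.1]), array([56.5, 92.4]), array([-89.5,  83.5])]
valve [array([164.7,  97.5]), array([165.4,  76.4])] spokes [array([-4.2, 82.4]), array([59. , 91.9]), array([-86.4,  82.5])]
axle [575.4730406  52.9889855 202.       ]
```

View pics/ov1.png

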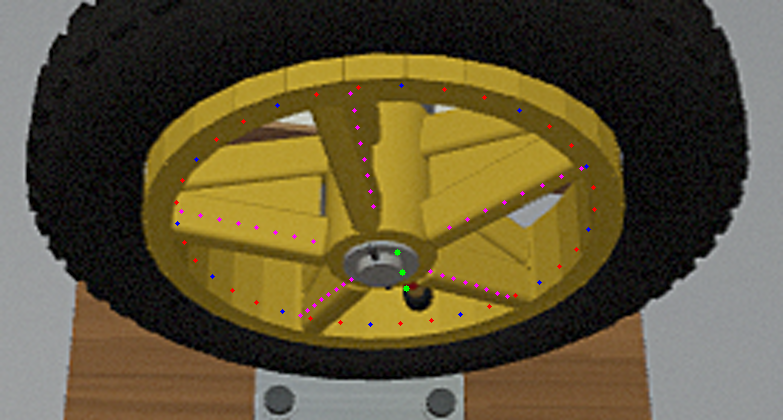

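The spokes fit the model with the valve at about +167°: they stand at −84, −12, 60, 132 and 204. With the lean, the fingertips can enter the empty 60–132 gap, going no deeper than x ≈ −14 so they stay in front of the valve. From there they can push the 60° spoke anticlockwise over the top.

```bash
cat >> h.py <<'E'
AX=np.array([574.5,53.5,202.5]); YAW=np.radians(110.2)
EX=np.array([np.cos(YAW),np.sin(YAW),0]); RT=np.array([np.sin(YAW),-np.cos(YAW),0]); UP=np.array([0,0,1.])
def tow(x,r,u): return AX+x*EX+r*RT+u*UP
def wheel():
    p,T=pose(); d=p-AX; print("wheel xru",np.round([d@EX,d@RT,d[2]],1))
def push(phi,r=58):   # TCP (right,up) pushing ccw on spoke at phi deg
    a=np.radians(phi); off=6+12.5*abs(np.cos(a))+11.5*abs(np.sin(a))
    return r*np.sin(a)+off*np.cos(a), r*np.cos(a)-off*np.sin(a)-1.5
E
python3 - <<'E'
from h import *
show(); wheel()
legs([(tow(-90,62,60),0),(tow(-90,62,-1),0),(tow(-25,62,-1),0)])
C=cal("scene")
E
```

```text
t 16.5 q [-0.5   0.91  0.24  0.61  2.39 -0.5 ] p [ 632.  -189.3  411.9] tilt 36.4 az 109.9 y az 20.6 F [ 0.8 -0.3 -0.2] gap 0.5
wheel xru [-247.7  -29.9  209.4]
[663.76340532  -9.55588371 262.5       ] [0.037 0.092 0.214] rows>= 4.0 turn 0
[663.76340532  -9.55588371 201.5       ] [-0.036 -0.001  0.049] rows>= 1.0 turn 0
[641.31902239  51.44616277 201.5       ] [0.052 0.    0.039] rows>= 2.0 turn 0
```

```bash
python3 -m handwheel '[[0.009,0.023,0.053,0],[0.018,0.046,0.107,0],[0.027,0.069,0.16,0],[0.037,0.092,0.214,0],[0,0.092,0.263,0]]' |grep eef; python3 -m handwheel '[[0,0,0,0],[0,0,0,0]]' |grep eef; python3 - <<'E'
from h import *
show(); wheel()
legs([(tow(-60,62,-1),0),(tow(-25,62,-1),0)])
im=cams.camera("scene"); C=cal("scene"); cv2.imwrite("pics/s2.png",im[:,:,::-1])
v=cv2.resize(im[130:320,200:420,::-1],None,fx=3,fy=3,interpolation=cv2.INTER_CUBIC); cv2.imwrite("pics/s2z.png",v)
E
```

```text
eef_pos: [666.0, -7.5, 204.1]
eef_rot: [3.12, -0.629, 1.948]
eef_pos: [667.1, -8.1, 208.6]
eef_rot: [3.113, -0.625, 1.952]
t 17.38 q [-0.26  0.77  0.94  0.52  1.78 -0.61] p [667.1  -8.1 208.6] tilt 35.8 az 109.0 y az 20.9 F [0.8 0.  0.5] gap 0.5
wheel xru [-89.8  65.6   6.1]
[653.40445935  18.59890697 201.5       ] [ 0.02  -0.003  0.023] rows>= 1.0 turn 0
[641.31902239  51.44616277 201.5       ] [0.028 0.    0.02 ] rows>= 1.0 turn 0
```

View pics/s2z.png

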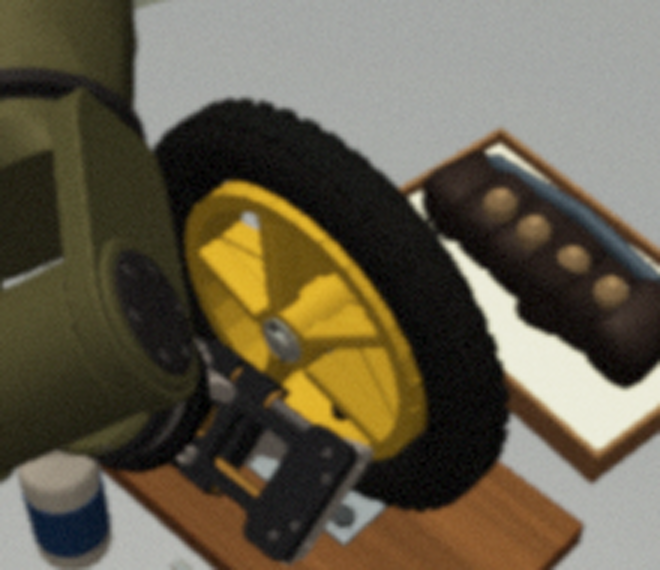

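Scene crop: the finger is hidden behind the gripper body at the wheel's right. The hub (280,338) and spokes are unmoved, and the bottle at (65,510) is clear. Inserting now.

```bash
python3 -m handwheel '[[0.012,-0.002,0.012,0],[0.024,-0.003,0.025,0],[0.036,-0.003,0.034,0],[0.048,-0.003,0.043,0],[0.048,-0.003,0.043,0]]' |grep -v gap; python3 - <<'E'
from h import *
show(); wheel()
pts=[push(a) for a in (66,60,50,40,30,20)]; print(np.round(pts,1))
p,T=pose(); 
for q in pts: print(np.round(T.T@(tow(-25,*q)-p)/1000,4))
im=cams.camera("wrist"); cv2.imwrite("pics/w3.png",im[:,:,::-1])
E
```

```text
clock: 18.05
eef_pos: [641.5, 51.3, 202.5]
eef_rot: [3.112, -0.624, 1.953]
wrist_force: [0.2, -0.2, -0.5]
t 18.05 q [-0.19  0.68  1.1   0.54  1.68 -0.59] p [641.5  51.3 202.5] tilt 35.8 az 109.0 y az 20.9 F [ 0.2 -0.2 -0.5] gap 0.1
wheel xru [-25.2  62.2   0. ]
[[61.8  2.4]
 [61.3  8.3]
 [59.1 18.3]
 [54.9 28.2]
 [48.6 37.4]
 [40.2 45.6]]
[ 0.0015 -0.0004 -0.0018]
[ 0.005  -0.0006 -0.0066]
[ 0.0109 -0.0026 -0.0147]
[ 0.0168 -0.0066 -0.0228]
[ 0.0223 -0.0127 -0.0304]
[ 0.0273 -0.0209 -0.0371]
```

View pics/w3.png

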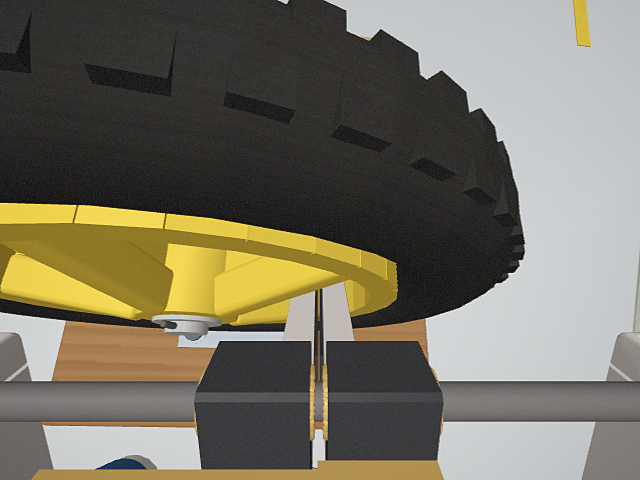

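The tips sit inside the rim, just under the 60° spoke (about (240,320)–(330,280)), with no force. Pushing.

```bash
python3 -m handwheel '[[0.005,-0.0006,-0.0066,0],[0.0109,-0.0026,-0.0147,0],[0.0168,-0.0066,-0.0228,0],[0.0223,-0.0127,-0.0304,0],[0.0273,-0.0209,-0.0371,0]]' |grep -v gap; python3 - <<'E'
from h import *
show(); wheel()
pts=[push(a) for a in (12,3,-6,-15,-24,-33)]; print(np.round(pts,1))
p,T=pose(); 
for q in pts: print(np.round(T.T@(tow(-25,*q)-p)/1000,4))
im=cams.camera("scene"); cv2.imwrite("pics/s4.png",cv2.resize(im[170:300,250:370,::-1],None,fx=4,fy=4,interpolation=cv2.INTER_CUBIC))
E
```

```text
clock: 18.73
eef_pos: [620.6, 43.3, 248.6]
eef_rot: [3.112, -0.624, 1.953]
wrist_force: [3.1, 0.1, -4.5]
t 18.73 q [-0.21  0.6   1.12  0.54  1.74 -0.57] p [620.6  43.3 248.6] tilt 35.8 az 108.9 y az 20.9 F [ 3.1  0.1 -4.5] gap 0.5
wheel xru [-25.5  39.8  46.1]
[[ 32.2  50.9]
 [ 22.1  55.4]
 [ 13.5  58.2]
 [  5.3  60. ]
 [ -3.4  60.5]
 [-12.5  59.5]]
[ 0.0034 -0.0074 -0.0037]
[ 0.0063 -0.0174 -0.0075]
[ 0.0081 -0.026  -0.0099]
[ 0.0093 -0.0341 -0.0114]
[ 0.0099 -0.0428 -0.0119]
[ 0.0095 -0.0519 -0.0112]
```

View pics/s4.png

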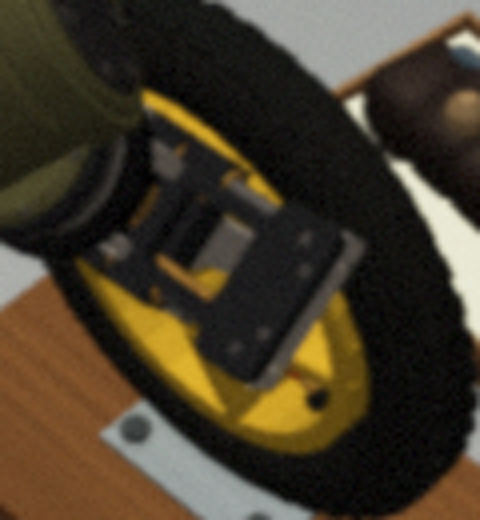

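The wheel is turning: the valve foot has moved to (318,400), lower right, and the reaction is 5.5 N, as expected at a spoke. Continuing.

```bash
python3 -m handwheel '[[0.0034,-0.0074,-0.0037,0],[0.0063,-0.0174,-0.0075,0],[0.0081,-0.026,-0.0099,0],[0.0093,-0.0341,-0.0114,0],[0.0099,-0.0428,-0.0119,0]]' |grep -E 'clock|force'; python3 - <<'E'
from h import *
show(); wheel()
pts=[push(a) for a in (-33,-42,-51,-60,-69)]; print(np.round(pts,1))
p,T=pose(); 
for q in pts: print(np.round(T.T@(tow(-25,*q)-p)/1000,4))
E
```

```text
clock: 19.4
wrist_force: [5.5, 1.0, -1.3]
t 19.4 q [-0.24  0.5   1.24  0.52  1.75 -0.61] p [579.1  28.6 264.9] tilt 35.8 az 108.7 y az 20.9 F [ 5.5  1.  -1.3] gap 0.7
wheel xru [-24.9  -4.2  62.4]
[[-12.5  59.5]
 [-21.7  57. ]
 [-30.7  52.7]
 [-39.1  46.7]
 [-46.5  39.1]]
[-0.0015 -0.0083  0.0021]
[-0.0028 -0.0176  0.0041]
[-0.005  -0.0267  0.0074]
[-0.0083 -0.0353  0.0121]
[-0.0126 -0.0429  0.0182]
```

```bash
python3 -m handwheel '[[-0.0015,-0.0083,0.0021,0],[-0.0028,-0.0176,0.0041,0],[-0.005,-0.0267,0.0074,0],[-0.0083,-0.0353,0.0121,0],[-0.0126,-0.0429,0.0182,0]]' |grep -E 'clock|force'; python3 - <<'E'
from h import *
show(); wheel()
pts=[push(a) for a in (-77,-85,-90,-95,-100,-105)]; print(np.round(pts,1))
p,T=pose(); 
for q in pts: print(np.round(T.T@(tow(-25,*q)-p)/1000,4))
c=cal("wrist"); im=cams.camera("wrist"); cv2.imwrite("pics/w5.png",im[:,:,::-1]); np.savez("w5.npz",R=c[0],t=c[1],f=c[2],cx=c[3],cy=c[4])
a=cv2.resize(im[140:480,:,::-1],(400,213)); im=cams.camera("scene"); b=cv2.resize(im[170:300,250:370,::-1],(400,433),interpolation=cv2.INTER_CUBIC)
o=np.zeros((433,800,3),np.uint8); o[:213,:400]=a; o[:,400:]=b; cv2.imwrite("pics/c5.png",o)
E
```

```text
clock: 20.02
wrist_force: [6.1, 2.8, 3.5]
t 20.02 q [-0.28  0.43  1.39  0.51  1.69 -0.69] p [539.5  14.1 242.6] tilt 35.8 az 108.5 y az 20.9 F [6.1 2.8 3.5] gap 0.4
wheel xru [-24.9 -46.5  40.1]
[[-52.   31.1]
 [-56.2  22. ]
 [-58.   16. ]
 [-59.4  11.9]
 [-60.5   7.6]
 [-61.3   3.1]]
[-0.0052 -0.0058  0.0072]
[-0.0104 -0.0102  0.0145]
[-0.0138 -0.0122  0.0193]
[-0.0162 -0.0137  0.0226]
[-0.0187 -0.015   0.0261]
[-0.0213 -0.0159  0.0297]
```

View pics/c5.png

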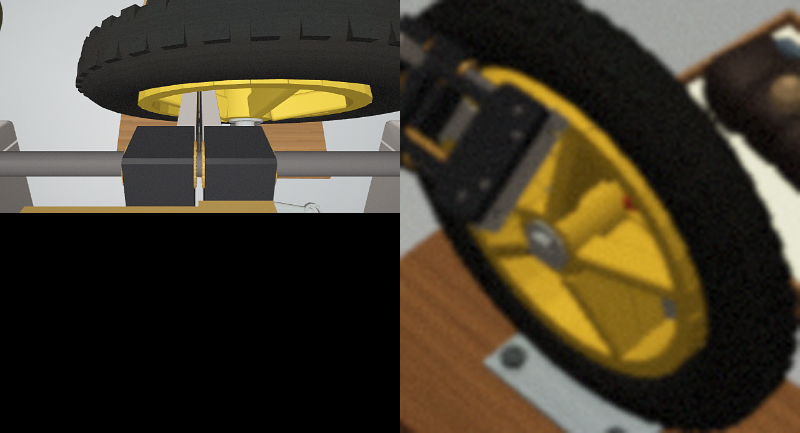

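Red cap now at (630,203) in the right-hand crop, upper right of the hub. I'll measure its angle by mask.

```bash
cat >> h.py <<'E'
def valve():
    im=cams.camera("scene"); C=cal("scene"); hsv=cv2.cvtColor(im,cv2.COLOR_RGB2HSV)
    m=(((hsv[...,0]<6)|(hsv[...,0]>172))&(hsv[...,1]>140)&(hsv[...,2]>60)).astype(np.uint8)
    box=np.zeros_like(m); box[165:305,245:375]=1; m*=box
    n,l,st,ce=cv2.connectedComponentsWithStats(m)
    for i in range(1,n):
        if st[i,4]>=4:
            P=onplane(C,ce[i],EX,AX)-AX; print("red",np.round(ce[i],1),st[i,4],"ang",round(np.degrees(np.arctan2(P@RT,P[2])),1),"r",round(float(np.hypot(P@RT,P[2])),1))
    return im
E
python3 -c "
from h import *
valve()
z=proj(cal('scene'),tow(0,0,60));print('cap at top would be',z)"
```

```text
cap at top would be [307.23324694 210.70976664]
```

```bash
python3 - <<'E'
from h import *
im=cams.camera("scene"); C=cal("scene")
h=cv2.cvtColor(im,cv2.COLOR_RGB2HSV)
sub=im[224:240,312:328]; i=np.argmax(sub[...,0].astype(int)-1.3*sub[...,1]); y,x=divmod(i,16); print(x+312,y+224,im[y+224,x+312],h[y+224,x+312])
m=(im[...,0].astype(float)>2.2*im[...,1])&(im[...,0]>60); m[:165]=0;m[305:]=0;m[:,:245]=0;m[:,375:]=0
ys,xs=np.where(m); print(list(zip(xs,ys))[:20])
for p in [(319,231),(x+312,y+224)]:
    P=onplane(C,p,EX,AX)-AX; print(p,np.degrees(np.arctan2(P@RT,P[2])),np.hypot(P@RT,P[2]))
for a in (20,25,30,35,40): print(a,np.round(proj(C,tow(0,58*np.sin(np.radians(a)),58*np.cos(np.radians(a)))),1))
E
```

```text
318 230 [116  43  16] [  8 220 116]
[(np.int64(318), np.int64(230)), (np.int64(318), np.int64(231)), (np.int64(319), np.int64(231))]
(319, 231) 47.64631897941622 40.98340383057233
(np.int64(318), np.int64(230)) 44.336174387455095 39.69153216201791
20 [315.1 218.3]
25 [317.  220.4]
30 [318.8 222.5]
35 [320.4 224.7]
40 [322. 227.]
```

It reads about 40°, matching the finger position (39° expected). Pushing on to −95°, then I'll measure again.

```bash
python3 -m handwheel '[[-0.0052,-0.0058,0.0072,0],[-0.0104,-0.0102,0.0145,0],[-0.0138,-0.0122,0.0193,0],[-0.0162,-0.0137,0.0226,0],[-0.0162,-0.0137,0.0226,0]]' |grep -E 'clock|force'; python3 - <<'E'
from h import *
show(); wheel()
p,T=pose(); 
for a in (-99,-103,-107,-110): q=push(a); print(a,np.round(q,1),np.round(T.T@(tow(-25,*q)-p)/1000,4))
print("out",np.round(T.T@EX*-0.06,3))
im=cams.camera("scene"); C=cal("scene")
ms=(im[...,0].astype(float)>1.8*im[...,1])&(im[...,0]>60)&(im[...,1]<70); ms[:165]=0;ms[290:]=0;ms[:,:245]=0;ms[:,345:]=0
ys,xs=np.where(ms); print(len(xs),xs.mean() if len(xs) else 0,ys.mean() if len(ys) else 0)
cv2.imwrite("pics/s6.png",cv2.resize(im[170:300,250:370,::-1],None,fx=4,fy=4,interpolation=cv2.INTER_CUBIC))
for a in range(0,40,5): print(a,np.round((proj(C,tow(0,60*np.sin(np.radians(a)),60*np.cos(np.radians(a))))-[250,170])*4))
E
```

```text
clock: 20.85
wrist_force: [0.7, 0.4, 1.7]
t 20.85 q [-0.29  0.44  1.45  0.5   1.64 -0.73] p [526.8   9.2 213.7] tilt 35.8 az 108.8 y az 20.9 F [0.7 0.4 1.7] gap 0.7
wheel xru [-25.1 -60.   11.2]
-99 [-60.3   8.5] [-0.0015 -0.0003  0.0022]
-103 [-61.   5.] [-0.0035 -0.0011  0.0051]
-107 [-61.5   1.3] [-0.0057 -0.0017  0.0081]
-110 [-61.7  -1.5] [-0.0073 -0.002   0.0104]
out [-0.049 -0.001 -0.035]
9 308.1111111111111 218.88888888888889
0 [229. 163.]
5 [237. 169.]
10 [245. 176.]
15 [254. 183.]
20 [262. 191.]
25 [269. 200.]
30 [277. 209.]
35 [284. 218.]
```

View pics/s6.png

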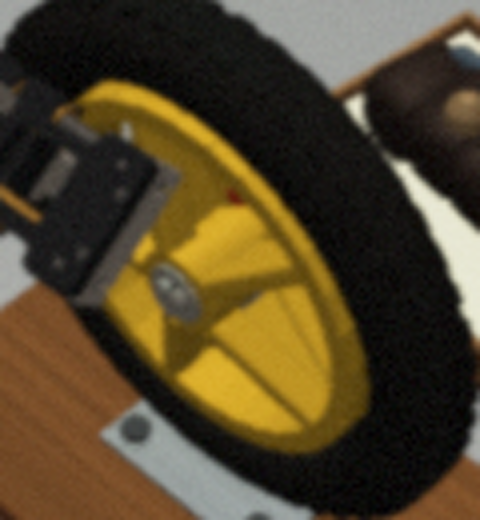

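```bash
cat >> h.py <<'E'
def ang(C,p,x):
    P=onplane(C,p,EX,AX+x*EX)-AX; return np.round([np.degrees(np.arctan2(P@RT,P[2])),np.hypot(P@RT,P[2])],1)
E
python3 - <<'E'
from h import *
C=cal("scene")
f=lambda u,v:(250+u/4-.375,170+v/4-.375)
print("hub",ang(C,f(172,288),-37))
print("red",ang(C,f(235,195),-3),ang(C,f(235,195),0))
for p in [(303,268),(300,280),(172,368),(180,352)]: print(p,ang(C,f(*p),-21))
for k in (0,6,12,18):
  print(k,[np.round((proj(C,tow(-21,84*np.sin(np.radians(k+b)),84*np.cos(np.radians(k+b))))-[249.6,169.6])*4).tolist() for b in (36,108,180,324)],"cap end",np.round((proj(C,tow(-3,54*np.sin(np.radians(k)),54*np.cos(np.radians(k))))-[249.6,169.6])*4))
E
```

```text
hub [-55.3   2.8]
red [ 7.3 46.4] [ 4.2 41.6]
(303, 268) [48.1 86.2]
(300, 280) [52.5 79.1]
(172, 368) [-167.5   95. ]
(180, 352) [-168.9   75.1]
0 [[279.0, 235.0], [322.0, 401.0], [201.0, 380.0], [121.0, 122.0]] cap end [226. 177.]
6 [[290.0, 251.0], [317.0, 407.0], [188.0, 370.0], [132.0, 123.0]] cap end [235. 184.]
12 [[300.0, 268.0], [310.0, 412.0], [176.0, 359.0], [144.0, 125.0]] cap end [244. 191.]
18 [[309.0, 285.0], [302.0, 416.0], [164.0, 347.0], [157.0, 129.0]] cap end [252. 200.]
```

The spokes give a valve angle of about 12–13°, as planned. Pushing the last 12°.

```bash
python3 -m handwheel '[[-0.0028,-0.0009,0.004,0],[-0.0057,-0.0017,0.0081,0],[-0.0057,-0.0017,0.0081,0]]' |grep -E 'clock|force'; python3 - <<'E'
from h import *
show(); wheel()
p,T=pose(); print("lift back",np.round(T.T@(3*UP+0*EX)/1000,4),"out",np.round(T.T@EX*-0.06,3))
im=cams.camera("scene"); cv2.imwrite("pics/s7.png",cv2.resize(im[170:300,250:370,::-1],None,fx=4,fy=4,interpolation=cv2.INTER_CUBIC))
E
```

```text
clock: 21.28
wrist_force: [0.2, 0.7, 1.0]
t 21.27 q [-0.3   0.44  1.47  0.49  1.62 -0.74] p [525.3   8.7 203.6] tilt 35.8 az 108.9 y az 20.9 F [0.2 0.7 1. ] gap 0.2
wheel xru [-25.  -61.6   1.1]
lift back [ 0.0018  0.0001 -0.0024] out [-0.049 -0.001 -0.035]
```

The picture limit is reached, so I go on by numbers. I back the finger off the spoke and withdraw to the earlier wrist viewpoint.

```bash
python3 -m handwheel '[[0.0018,0,-0.0024,0],[-0.01,0,-0.01,0],[-0.025,-0.001,-0.02,0],[-0.045,-0.001,-0.037,0],[-0.08,-0.001,-0.065,0]]' |grep -E 'clock|force|pos'; python3 -c "
from h import *
show();wheel();legs([(tow(-200,-40,130),0),(tow(-248,-30,209),0)])"
```

```text
clock: 21.95
eef_pos: [561.3, -89.3, 209.7]
wrist_force: [0.6, 0.2, 0.3]
t 21.95 q [-0.42  0.58  1.25  0.45  1.75 -0.81] p [561.3 -89.3 209.7] tilt 35.8 az 109.0 y az 20.9 F [0.6 0.2 0.3] gap 0.0
wheel xru [-129.5  -61.7    7.2]
[ 606.01991889 -148.01053251  332.5       ] [ 0.014  0.024 -0.141] rows>= 3.0 turn 0
[ 631.97916267 -189.60521561  411.5       ] [ 0.007  0.011 -0.092] rows>= 2.0 turn 0
```

```bash
python3 -m handwheel '[[0,0,-0.05,0],[0.007,0.012,-0.1,0],[0.014,0.024,-0.14,0],[0.018,0.03,-0.19,0],[0.021,0.035,-0.233,0]]' |grep -E 'clock|force|pos'; python3 -m handwheel '[[0,0,0,0],[0,0,0,0]]' |grep force; python3 - <<'E'
from h import *
show(); wheel()
W=cal("wrist"); im=cams.camera("wrist"); cv2.imwrite("pics/w8.png",im[:,:,::-1]); sc=cams.camera("scene"); S=cal("scene"); cv2.imwrite("pics/s8.png",sc[:,:,::-1])
print("hub proj",proj(W,tow(-37,0,0)))
for nm,C,I in (("wrist",W,im),("scene",S,sc)):
    f=I.astype(float); h=cv2.cvtColor(I,cv2.COLOR_RGB2HSV)
    q=proj(C,tow(0,0,60)); m=((f[...,0]>1.8*f[...,1])&(f[...,0]>60)&(f[...,1]<80)).astype(np.uint8)
    k=np.zeros_like(m); u,v=map(int,q); k[v-35:v+60,u-60:u+60]=1; n,l,st,ce=cv2.connectedComponentsWithStats(m*k)
    print(nm,"expected cap",np.round(q,1),"cap end",np.round(proj(C,tow(0,0,54)),1))
    for i in range(1,n):
        if st[i,4]>2: print(np.round(ce[i],1),st[i,4],ang(C,ce[i],0),ang(C,ce[i],-4))
# ring sampling: yellow face brightness vs angle at spoke face depth, unwrap
for nm,C,I in (("wrist",W,im),("scene",S,sc)):
    rows=[]
    for r in (50,58,66,74):
        x=-np.interp(r,[24,56,88],[31,25,20]); a=np.arange(-180,180,2)
        pts=np.array([proj(C,tow(x,r*np.sin(np.radians(t)),r*np.cos(np.radians(t)))) for t in a],np.float32)
        rows.append(cv2.remap(I,pts[:,0][None],pts[:,1][None],cv2.INTER_LINEAR)[0])
    R=np.repeat(np.array(rows),1,0); print(nm); 
    for r,row in zip((50,58,66,74),rows): print(r,' '.join(str(int(v)) for v in row.astype(int).sum(1)//3))
E
```

```text
clock: 22.58
eef_pos: [630.3, -186.4, 403.9]
wrist_force: [0.4, -0.2, 0.8]
wrist_force: [0.9, 0.3, -0.8]
t 22.82 q [-0.5   0.86  0.35  0.58  2.33 -0.56] p [ 630.2 -186.9  401.8] tilt 35.9 az 108.8 y az 20.7 F [ 0.9  0.3 -0.8] gap 0.5
wheel xru [-244.8  -30.7  199.3]
hub proj [341.70896752 154.23599691]
wrist expected cap [345.9  93.7] cap end [345.4  97.6]
[347.1 101.7] 98 [ 3.  47.5] [ 2.1 52.3]
scene expected cap [307.2 210.7] cap end [307.2 212.9]
[304.7 215.9] 12 [-9.  41.4] [-3.2 47.1]
wrist
50 62 54 59 56 65 76 70 86 125 129 123 121 120 124 124 123 123 123 122 124 119 116 117 116 120 124 92 69 62 60 59 67 86 110 121 127 130 132 130 129 130 130 129 126 130 130 129 131 130 118 125 129 130 129 130 129 128 129 130 131 130 136 111 94 81 95 110 75 67 73 68 70 83 87 89 89 91 89 86 86 86 88 120 128 129 127 129 128 127 126 127 123 120 116 111 111 112 115 113 111 109 109 112 114 111 113 113 109 111 109 96 75 71 69 62 69 108 124 119 121 122 118 114 107 97 84 102 116 124 123 118 121 119 113 114 120 118 118 120 120 117 118 121 118 116 121 121 120 114 107 94 80 67 58 60 60 80 111 124 130 132
[... 3980 characters left out ...]
45 145 145 146 145 145 147 146 145 131 101 65 58 57 56 56
74 59 58 58 59 62 74 94 117 131 135 131 129 130 131 127 131 125 118 118 119 120 117 117 114 106 103 102 100 98 95 85 73 72 82 95 113 130 137 141 145 141 143 143 139 124 98 72 60 60 59 59 59 59 58 57 57 56 56 57 55 55 55 56 56 56 57 56 58 62 69 76 83 89 93 95 95 96 93 92 92 93 92 89 88 91 94 93 91 90 88 85 84 81 77 60 51 49 71 90 128 143 143 142 138 130 111 105 111 98 76 70 65 61 84 126 135 134 135 136 135 134 134 133 130 127 123 117 118 120 121 125 131 134 132 130 130 133 134 134 135 135 136 136 134 133 133 128 117 102 89 82 87 101 114 127 135 139 141 141 142 143 141 143 142 141 142 145 144 144 144 144 145 144 144 146 141 116 73 57 56
```

The numbers suggest the valve is within about 3° of the top. One tighter check: fit the hub washer and rim ellipse centre in the wrist view, then re-measure the cap against them. I'll also check that the bench objects haven't moved.

```bash
python3 - <<'E'
from h import *
import h as H
W=cal("wrist"); im=cv2.imread("pics/w8.png"); hs=cv2.cvtColor(im,cv2.COLOR_BGR2HSV)
hp=proj(W,tow(-37,0,0))
u,v=map(int,hp); g=np.zeros(hs.shape[:2],np.uint8); g[v-15:v+16,u-22:u+23]=(hs[v-15:v+16,u-22:u+23,1]<90)
n,l,st,ce=cv2.connectedComponentsWithStats(g)
i=1+np.argmax(st[1:,4]); print("washer",ce[i],st[i],"pred",hp)
y=((hs[...,0]>18)&(hs[...,0]<32)&(hs[...,1]>120)).astype(np.uint8); y[220:]=0; y[:,:230]=0;y[:,460:]=0
c=max(cv2.findContours(y,cv2.RETR_EXTERNAL,cv2.CHAIN_APPROX_NONE)[0],key=cv2.contourArea); e=cv2.fitEllipse(cv2.convexHull(c)); print("rim ellipse",np.round(e[0],1),np.round(e[1],1),e[2])
P=np.array([proj(W,tow(-20,95*np.sin(t),95*np.cos(t))) for t in np.arange(0,6.28,.1)],np.float32); e2=cv2.fitEllipse(P); print("pred (r95)",np.round(e2[0],1),np.round(e2[1],1),e2[2])
for off in (0,e[0][0]-e2[0][0]):
    q=(347.1-off,101.7-(e[0][1]-e2[0][1])*(off!=0)); print("cap angle",ang(W,q,0),ang(W,q,-5))
for s,k in (("0","start"),("8","now")):
    im=cv2.imread(f"pics/s{s}.png" if s=="8" else "pics/scene0.png"); h=cv2.cvtColor(im,cv2.COLOR_BGR2HSV)
    b=((h[...,0]>100)&(h[...,0]<125)&(h[...,1]>150)); b1=b.copy(); b1[:,205:]=0; b1[:300]=0; b2=b.copy(); b2[:,:205]=0;b2[:,240:]=0;b2[:270]=0;b2[330:]=0
    print(k,[ (int(m.sum()),np.round([np.where(m)[1].mean(),np.where(m)[0].mean()],1)) for m in (b1,b2)])
a=cv2.imread("pics/scene0.png",0).astype(np.float32); b=cv2.imread("pics/s8.png",0).astype(np.float32)
for nm,(x0,y0,x1,y1) in {"spanner":(245,312,315,392),"specimen":(385,180,460,290),"board":(290,280,400,370)}.items():
    print(nm,np.round(cv2.phaseCorrelate(a[y0:y1,x0:x1],b[y0:y1,x0:x1]),2))
E
```

```text
washer [340.70621469 155.41242938] [328 148  27  19 354] pred [341.70130026 155.13400079]
rim ellipse [341.7 132.4] [108.7 177.9] 88.12832641601562
pred (r95) [342.5 133.6] [ 94.1 161.3] 87.59498596191406
cap angle [ 2.7 49.2] [ 1.7 55.2]
cap angle [ 4.1 47.3] [ 2.9 53.4]
start [(955, array([136.4, 350.6])), (271, array([223.6, 306.1]))]
now [(956, array([136. , 350.3])), (269, array([223.6, 306.2]))]Traceback (most recent call last):
  File "<stdin>", line 19, in <module>
    return _wrapfunc(a, 'round', decimals=decimals, out=out)
    return _wrapit(obj, method, *args, **kwds)
    conv = _array_converter(obj)
ValueError: setting an array element with a sequence. The requested array has an inhomogeneous shape after 1 dimensions. The detected shape was (2,) + inhomogeneous part.
```

```bash
python3 - <<'E'
from h import *
a=cv2.imread("pics/scene0.png",0).astype(np.float32); b=cv2.imread("pics/s8.png",0).astype(np.float32)
ok=True
for nm,(x0,y0,x1,y1) in {"spanner":(245,312,315,392),"specimen":(385,180,460,290),"board":(290,300,400,370),"pump":(80,310,250,450),"oil":(200,255,240,325)}.items():
    (dx,dy),r=cv2.phaseCorrelate(a[y0:y1,x0:x1],b[y0:y1,x0:x1]); print(nm,round(dx,2),round(dy,2),round(r,2)); ok&=np.hypot(dx,dy)<2
show()
if ok: print(manip.sign_off())
E
```

```text
spanner 0.01 -0.07 1.0
specimen 0.5 -0.06 1.04
board 0.01 0.01 1.01
pump -0.01 -0.0 1.04
oil -0.01 0.04 1.0
t 22.93 q [-0.5   0.86  0.35  0.58  2.33 -0.56] p [ 630.  -186.2  402.6] tilt 35.9 az 108.8 y az 20.8 F [-0.5  0.3 -0.8] gap 0.9
the job is handed in; nothing more can be done
None
```

The valve now stands close to twelve o'clock and the job is handed in at about 23 s; no verdict was reported. Its angle is my own measurement, between 0° and +4°, against a limit of 7°.

**How it was done:** I leaned the tool about 36° towards the wheel by pushing repeatedly against the arm's reach limits. The closed fingertips then went into an empty gap on the open side, stopping about 14 mm short of the wheel's middle plane. They pushed one spoke about 167° anticlockwise, with roughly 5–7 N of reaction. I then backed off and withdrew to a clear position. The task asks for the spokes to be pushed one after another; I used a single spoke for the whole turn.

**Last checks:**

| Check | Result |
|---|---|
| Valve angle from finger position | about 0° |
| Valve angle from wrist camera, red cap | +2° to +4° |
| Valve angle from scene camera, red cap | −3° to −9° |
| Bottle, pump, spanner and board | moved under 0.1 pixel in the scene picture |
| Specimen | moved 0.5 pixel, within noise |
| Wrist force | near zero, nothing touched |

The scene camera disagrees with the other two and on its own could be outside the limit. I gave it little weight because the cap was mostly hidden (12 pixels). It had also read 5–8° low when the spokes showed the valve at about 12°; corrected for that, it gives roughly 0°. I could not confirm the final position by eye because the limit of 12 viewed pictures was used up.

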